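Screw down the loose cap of a sample vessel

ROBOT

A 6-joint arm with a two-finger parallel gripper is mounted at the origin on the work surface. World frame = base frame: x ahead of the robot, y to its left, z up, the work surface at z = 0. Lengths are in mm, angles in rad, forces in N, time in s.
With the tool pointing down it reaches from about 350 to 875 mm from the base axis. Payload 4.2 kg.
Tool frame: the origin (TCP) lies midway between the tips of the shut fingers; the grasp point (between the pads) lies 19 mm behind it; z points along the fingers, y is the line along which they close (so a half turn about z gives the same grasp; the last joint's range is limited). The gripper opens to 85 mm and grips with 20 to 120 N. Pads are 22 mm wide; open, the fingers measure 114 mm over their backs; the gripper's body (76 mm by 85 mm) begins 54 mm behind the grasp point. The pads swing forward as they close: fully open they stand 13 mm farther back than shut.
Start: joints at [1.415, 0.385, 0.008, 0, -1.194, -0.259], TCP at [251.846, 571.99, 231.312] pointing down, gripper open.
Joint ranges: [-3.14, 3.14], [-1.21, 2.06], [-1.07, 1.41], [-3.16, 2.05], [-2.99, -0.16], [-3.1, 3.1]. Speed limits (rad/s): [2.79, 2.79, 3.14, 3.14, 3.14, 3.14].

INTERFACE

Orientations are given as a unit quaternion [x, y, z, w].
In Python, from bench import arm, eyes, nets gives the robot as it stands.
- The arm moves only by the tool apply_moves, never from a script. Its arguments are lists of equal length, an entry for each row: "delta_rot": the turn, a rotation vector about the tool's x, y, z as a fraction of full scale, a list of three; "xyz": the shift along the tool's x, y, z as a fraction of full scale, a list of three; "hand": the gripper command: -1 is fully open, 1 is shut, values between are in proportion. In form: {"delta_rot": [[ax, ay, az], ...], "xyz": [[dx, dy, dz], ...], "hand": [hand, ...]}. A call has 1 to 20 rows; each row shifts and turns the commanded pose from where the row before left it, along the tool's axes as they then stand; what a row does not reach is not made up. Full scale, the value 1, is 0.025 m for a shift and 6 degrees for a turn. A row lasts 1/12 s, in which the tool goes at most 41.7 mm and 7.16 degrees, less where a joint would pass 70% of its speed; a pose out of reach is approached as far as the arm can. A call with a number of a shift or a turn outside -1 to 1 is refused whole. A call with a gripper value outside its range is refused whole. The fingers move at their own pace and stop on an object; the grip force is fixed at half the most. Time passes only in rows, so rows that do not move let the fingers close. It gives the time, the measured TCP pose, the force, the opening and the grip force at its end, in the units of the state.
- arm.read_state(): the state, without advancing time (a new reading comes with each control period).
- eyes.get_image(name): name is "scene" or "top" or "wrist"; returns a dict with "frame" (384x512x3 uint8, red, green, blue), "range_z" (384x512 float32, mm along the optical axis (not along the pixel's ray), 0 where there is no reading), "camera_matrix" (3x3 intrinsics, pixels), "R" (3x3) and "t" (3): a world point X has camera coordinates R X + t; the wrist camera has in their place "hand_eye" (4x4, takes a point from camera to tool coordinates, whose origin is the TCP and whose axes are the flange's). Camera axes: x right, y down, z forward; pixel columns grow to the right and rows downward; lengths in mm; the calibration is good to about 2 mm. A picture is of the moment at which its call begins: read the wrist's pose just before it.
- arm.job_done(): hands the job in; it is judged then, once.
Trained networks look in a picture, given as the dict that the camera call returned (one of the last four; its "shot" number tells which), for a name from the list of things; names that differ only in an ending like _2 or _b are one class to them, and where a whole thing is asked for, a point or a joint stands for the part that bears it (a point fixed in the world has none). Each returns a list of dicts, best first, with "score" (0 to 1); they miss things now and then, are a little off and sometimes report something else, mostly with a low value. They report only what shows in the picture. A call takes as long as a camera call.
- nets.look_for(name, picture): "bbox" ([left, top, right, bottom] in pixels, round what is visible of it).
- nets.masks_of(name, picture): "region" (384x512 bool, what is visible of it) and "bbox" ([left, top, right, bottom] in pixels, round what is visible of it).
The state is a dict: "clock": time; "joints": joint angles; "joint_vel": joint speeds; "joint_efforts": joint torques, N m; "position": TCP position; "ee_rot": TCP orientation; "contact_force": force on the tool from outside, world axes, zero at the start; "wrist_torque": the same for the moment, N m; "gripper_width": finger opening in mm; "grasp_force": force on a finger pad.
Only numpy, scipy, OpenCV 4.12 (cv2) and the standard library are available. Lean on these libraries where they do the work, as an engineer would, in place of code of your own. Each camera call takes 0.05 s, during which the arm holds its last target. There are 200 camera calls.

TASK

Three small steel sample vessels stand on the lab bench. The knurled cap of the one with the purple collar has been left loose: screw it down clockwise (seen from above) until it stops tight, then let go of it. Leave the caps of the green and the orange vessels turned as they are; they are meant to vent.

Things in the scene. Friction and masses are not known exactly. Their poses are not given: they have to be found in the camera images.
- purple_top (a point): centre of the cap's top face, on its vertical screw axis. Cap: black knurled cylinder, 44 mm diameter, 34 mm tall, purple disc and white line on top; grip it at any yaw. Below it: steel neck 38 mm diameter, 10 mm tall; purple collar 70 mm on a steel body; black foot 92 mm, fixed to the bench. Any of the three may be the purple one. Top is 104 mm above the bench when tight.
- purple_cap (a joint): turn of the purple vessel's cap, rad: 0 backed off, grows clockwise seen from above, hard stop (tight) at 1.4; starts at 0.05 to 0.75, so one grasp is enough. The thread lowers the cap 2.5 mm per rad; turning takes about 0.15 N m and it stays where left. When tight, the cap's white line points at the white tick on the collar.
- green_mark (a point): white end of the index line on the rim of the knurled cap of the green vessel, a bystander of the same build as the purple one (20 mm from that cap's axis, level with its top face); it shifts if that cap is turned. This cap is partly unscrewed on purpose and must stay as it is.
- orange_mark (a point): white end of the index line on the rim of the knurled cap of the orange vessel, a bystander of the same build as the purple one (20 mm from that cap's axis, level with its top face); it shifts if that cap is turned. This cap is partly unscrewed on purpose and must stay as it is.

How it is judged:
By the outcome, as a careful person would: the job done as asked, in the order asked, and still so for the second after the job is handed in, with the robot touching nothing.
It also fails if it takes over 29 s, if anything falls off the work surface, if the arm or the gripper's body presses on something with over 40 N, if the wrist force passes 120 N, or if a joint passes its speed limit or range.

## Working session

There is one attempt and no reset: what is moved stays moved. The work goes in short steps, Python scripts to look and compute and a tool call to move; the robot and the scene stay as the last step left them, time stands still between calls to the robot, and variables do not carry over. Pictures are saved under pics/ and viewed, at most 10 in all, crops included, and the job is handed in when it is done.

Besides the shell and the picture viewer there is one more tool, called as name(argument=value, ...) on one line, values as JSON. apply_moves: Moves the arm, as the interface text tells. Its arguments: {"type":"object","properties":{"delta_rot":{"type":"array"},"xyz":{"type":"array"},"hand":{"type":"array"}},"required":["delta_rot","xyz","hand"]}

```bash
mkdir -p pics
cat > h.py <<'E'
import numpy as np,cv2
from bench import arm,eyes,nets
def save(p,n): cv2.imwrite('pics/'+n,p['frame'][:,:,::-1])
def world(p,u,v,d):
    K=p['camera_matrix'];c=np.array([(u-K[0,2])/K[0,0]*d,(v-K[1,2])/K[1,1]*d,d])
    return p['R'].T@(c-p['t'])
E
python3 - <<'E'
from h import *
s=arm.read_state();print(s)
p=eyes.get_image('top');save(p,'top.png')
q=eyes.get_image('scene');save(q,'scene.png')
for nm,pp in (('top',p),('scene',q)):
  for n in ['purple_top','purple_cap','green_mark','orange_mark']:
    for r in nets.masks_of(n,pp)[:2]:
        m=r['region'];vs,us=np.nonzero(m);d=pp['range_z'][m];ok=d>0
        W=np.array([world(pp,u,v,z) for u,v,z in zip(us[ok],vs[ok],d[ok])])
        if len(W):
            t=np.percentile(W[:,2],95);k=W[:,2]>t-6
            print(nm,n,r['score'],r['bbox'],m.sum(),'top z',t,'ctr',(W[k].min(0)+W[k].max(0))/2,np.ptp(W[k],axis=0))
        else: print(nm,n,r['score'],r['bbox'])
E
```

```text
{'clock': 0.0, 'joints': array([ 1.41455349e+00,  3.85558100e-01,  6.62644282e-03, -5.34409359e-04,
       -1.19398842e+00, -2.58589704e-01]), 'joint_vel': array([-4.65896129e-05, -7.72276738e-04, -4.38509886e-04,  1.00193637e-03,
       -1.02413413e-03, -1.80432304e-03]), 'joint_efforts': array([-3.31401461e-04, -3.92283869e+01,  1.88395947e+01,  4.18615535e+00,
       -4.69821956e-03, -3.43527660e-06]), 'position': array([251.64148491, 571.46300543, 230.21563428]), 'ee_rot': array([ 9.78545365e-01, -2.06028587e-01, -1.93712802e-04,  1.07319064e-03]), 'contact_force': array([0.37796146, 0.25369022, 0.46443539]), 'wrist_torque': array([-0.04597851,  0.01979939,  0.03061035]), 'grasp_force': 0.0, 'gripper_width': 85.38328062656691}
top purple_top 0.95 [367.0, 209.1, 391.2, 229.9] 424 top z 109.61295897741778 ctr [ 506.7092096  -279.23657012  107.70993428] [42.30473977 43.51613297  8.17315813]
top purple_cap 0.85 [367.8, 205.3, 390.9, 228.4] 383 top z 109.65243837438666 ctr [ 506.7092096  -279.23657012  107.72503467] [42.30473977 43.51613297  8.14295735]
top green_mark 0.61 [153.2, 175
[... 249 characters left out ...]
82] [40.87105964 40.8389435   7.57549406]
scene purple_top 0.85 [123.5, 192.8, 141.3, 215.0] 401 top z 107.24070426615812 ctr [ 506.81454643 -278.73905784  105.16000593] [45.29820839 42.76297864  7.50750937]
scene purple_cap 0.73 [125.7, 191.3, 143.8, 217.9] 390 top z 107.29173007857513 ctr [ 506.81454643 -278.73905784  105.16000593] [45.29820839 42.76297864  7.50750937]
scene green_mark 0.87 [335.4, 193.5, 356.3, 214.6] 351 top z 106.60376453760395 ctr [586.10687535 214.81226631 104.41060763] [41.07567251 42.76732702  7.52645895]
scene orange_mark 0.64 [242.5, 213.9, 262.1, 239.0] 423 top z 106.36238402753628 ctr [641.81850063 -25.97752472 104.05755402] [43.1595979  42.28637531  7.38735941]
```

View pics/top.png

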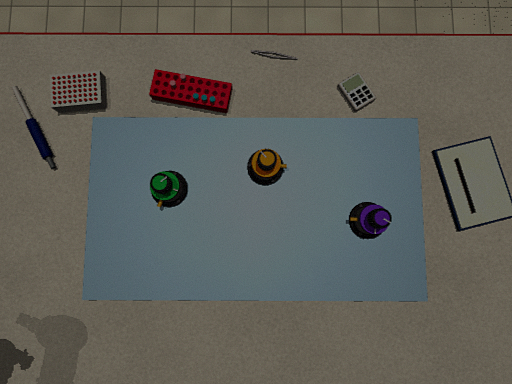

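View pics/scene.png

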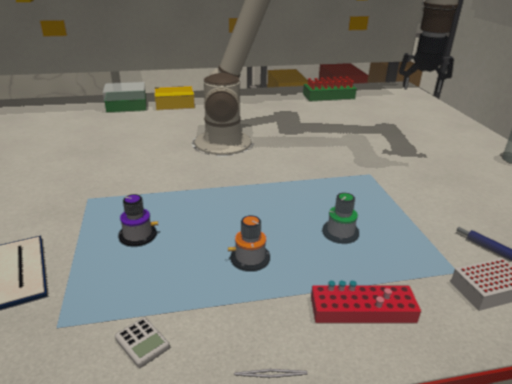

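Purple stands at about (377,220) in top, (135,215) in scene; green (168,188), orange (266,165). Geometry matches (44 mm cap, top ~107 mm). I'll go above purple.

apply_moves(delta_rot=[[0,0,0],[0,0,0],[0,0,0],[0,0,0],[0,0,0],[0,0,0],[0,0,0],[0,0,0],[0,0,0],[0,0,0],[0,0,0],[0,0,0],[0,0,0],[0,0,0],[0,0,0],[0,0,0],[0,0,0],[0,0,0],[0,0,0],[0,0,0]], xyz=[[0.77,0.9,0],[0.77,0.9,0],[0.77,0.9,0],[0.77,0.9,0],[0.77,0.9,0],[0.77,0.9,0],[0.77,0.9,0],[0.77,0.9,0],[0.77,0.9,0],[0.77,0.9,0],[0.77,0.9,0],[0.77,0.9,0],[0.77,0.9,0],[0.77,0.9,0],[0.77,0.9,0],[0.77,0.9,0],[0.77,0.9,0],[0.77,0.9,0],[0.77,0.9,0],[0.77,0.9,0]], hand=[-1,-1,-1,-1,-1,-1,-1,-1,-1,-1,-1,-1,-1,-1,-1,-1,-1,-1,-1,-1])

```text
clock: 2.17
position: [423.1, 3.6, 231.7]
ee_rot: [0.979, -0.206, 0.0, -0.0]
contact_force: [0.5, 0.5, 0.5]
gripper_width: 85.9
grasp_force: 0.0
```

apply_moves(delta_rot=[[0,0,0],[0,0,0],[0,0,0],[0,0,0],[0,0,0],[0,0,0],[0,0,0],[0,0,0],[0,0,0],[0,0,0],[0,0,0]], xyz=[[0.77,0.9,0],[0.77,0.9,0],[0.77,0.9,0],[0.77,0.9,0],[0.77,0.9,0],[0.77,0.9,0],[0.77,0.9,0],[0.77,0.9,0],[0.77,0.9,0],[0.6,0.7,0],[0,0,0]], hand=[-1,-1,-1,-1,-1,-1,-1,-1,-1,-1,-1])

```text
clock: 3.08
position: [507.3, -275.6, 230.6]
ee_rot: [0.978, -0.208, 0.0, 0.0]
contact_force: [0.3, 0.5, -0.5]
gripper_width: 85.5
grasp_force: 0.0
```

```bash
cat >> h.py <<'E'
from scipy.spatial.transform import Rotation as Ro
def wrist():
    s=arm.read_state();p=eyes.get_image('wrist')
    T=np.eye(4);T[:3,:3]=Ro.from_quat(s['ee_rot']).as_matrix();T[:3,3]=s['position']
    M=np.linalg.inv(T@np.array(p['hand_eye']));p['R'],p['t']=M[:3,:3],M[:3,3]
    return s,p
E
python3 - <<'E'
from h import *
s,p=wrist();save(p,'w1.png')
print(s['clock'],s['position'],s['ee_rot'],s['joints'],s['contact_force'],s['gripper_width']);print(p['hand_eye'])
for n in ['purple_top','purple_cap']:
    for r in nets.masks_of(n,p)[:2]:
        m=r['region'];vs,us=np.nonzero(m);d=p['range_z'][m];ok=d>0
        W=np.array([world(p,u,v,z) for u,v,z in zip(us[ok],vs[ok],d[ok])])
        if len(W):
            t=np.percentile(W[:,2],90);k=abs(W[:,2]-t)<3
            print(n,r['score'],r['bbox'],t,(W[k].min(0)+W[k].max(0))/2,np.ptp(W[k],axis=0))
E
```

```text
3.0833 [ 507.31930937 -275.56662396  230.64186681] [ 9.78193936e-01 -2.07693079e-01  2.68966581e-05  4.56492944e-04] [-2.16650357e-01  3.04180949e-01 -1.14203686e-01  9.98729275e-04
 -1.15235130e+00  1.36860880e+00] [ 0.27033892  0.47614981 -0.4746525 ] 85.47698969696054
[[ 1.07404367e-03 -9.63285907e-01 -2.68475526e-01  6.79855348e+01]
 [ 9.99999411e-01  9.92932309e-04  4.37899655e-04  2.52639872e-01]
 [-1.55244543e-04 -2.68475838e-01  9.63286406e-01 -1.44549476e+02]
 [ 0.00000000e+00  0.00000000e+00  0.00000000e+00  1.00000000e+00]]
purple_top 0.61 [235.7, 149.9, 287.2, 206.6] 109.92141456631556 [ 505.78022562 -280.14463942  109.06865285] [42.18235629 43.00404517  4.26602735]
purple_cap 0.94 [239.9, 148.7, 285.2, 202.5] 109.92284776671731 [ 505.47541696 -280.14463942  109.06865285] [42.79197361 43.00404517  4.26602735]
```

View pics/w1.png

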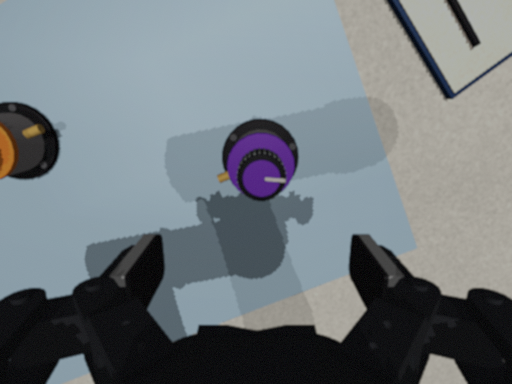

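Purple cap at (262,178), line pointing right; the collar tick is hidden behind the cap here. Centre ≈ (506,-279.7). Descend and grip.

apply_moves(delta_rot=[[0,0,0],[0,0,0],[0,0,0],[0,0,0],[0,0,0],[0,0,0],[0,0,0],[0,0,0],[0,0,0],[0,0,0],[0,0,0]], xyz=[[0.02,0.17,0],[0,0,0.6],[0,0,0.8],[0,0,0.8],[0,0,0.8],[0,0,0.8],[0,0,0.8],[0,0,0.8],[0,0,0.6],[0,0,0.4],[0,0,0]], hand=[-1,-1,-1,-1,-1,-1,-1,-1,-1,-1,-1])

```text
clock: 4.15
position: [503.8, -275.2, 69.5]
ee_rot: [0.979, -0.206, -0.002, -0.0]
contact_force: [-0.6, 0.6, -0.4]
gripper_width: 85.3
grasp_force: 0.0
```

apply_moves(delta_rot=[[0,0,0],[0,0,0],[0,0,0],[0,0,0],[0,0,0],[0,0,0],[0,0,0],[0,0,0],[0,0,0],[0,0,0],[0,0,0],[0,0,0]], xyz=[[0,0,0],[0,0,0],[0,0,0],[0,0,0],[0,0,0],[0,0,0],[0,0,0],[0,0,0],[0,0,0],[0,0,0],[0,0,0],[0,0,0]], hand=[1,1,1,1,1,1,1,1,1,1,1,1])

```text
clock: 5.15
position: [504.9, -279.0, 74.0]
ee_rot: [0.979, -0.206, 0.001, 0.002]
contact_force: [-4.9, -9.0, 6.1]
gripper_width: 42.7
grasp_force: 60.0
```

Run:
```python
from h import *
s=arm.read_state()
for k in ['clock','position','ee_rot','joints','contact_force','wrist_torque','gripper_width','grasp_force']: print(k,s[k])
```

```text
clock 5.15
position [ 504.92255766 -279.01269064   73.97478927]
ee_rot [ 9.78631741e-01 -2.05611578e-01  8.05539456e-04  1.77367850e-03]
joints [-0.22226067  0.46179453 -0.31347177  0.00493991 -0.7938714   1.37541861]
contact_force [-4.91161718 -8.9910278   6.12956127]
wrist_torque [-2.37354367  1.29264108 -0.00275952]
gripper_width 42.710834641582736
grasp_force 59.987420439720154
```

apply_moves(delta_rot=[[0,0,0],[0,0,0.5],[0,0,0.5],[0,0,0.5],[0,0,0.5],[0,0,0.5],[0,0,0.5],[0,0,0.5],[0,0,0.5],[0,0,0]], xyz=[[0,0.12,0],[0,0,0],[0,0,0],[0,0,0],[0,0,0],[0,0,0],[0,0,0],[0,0,0],[0,0,0],[0,0,0]], hand=[1,1,1,1,1,1,1,1,1,1])

```text
clock: 5.98
position: [505.1, -279.0, 73.0]
ee_rot: [0.914, -0.405, 0.002, -0.0]
contact_force: [0.4, 3.3, 4.5]
gripper_width: 42.4
grasp_force: 60.3
```

```bash
cat > st.py <<'E'
from h import *
s=arm.read_state()
for k in ['clock','position','contact_force','wrist_torque','gripper_width','grasp_force']: print(k,s[k])
print('yaw',np.degrees(np.arctan2(*Ro.from_quat(s['ee_rot']).as_matrix()[[1,0],0])),'j6',s['joints'][5])
s,p=wrist();save(p,'w_%d.png'%(s['clock']*100))
E
python3 st.py
```

```text
clock 5.9833
position [ 505.08817144 -278.99158115   72.98953205]
contact_force [0.37381363 3.2959945  4.50735081]
wrist_torque [ 0.7863224   0.03545047 -0.05548072]
gripper_width 42.40707307200515
grasp_force 60.30069708824158
yaw -47.787858902892765 j6 0.9609307374027771
```

apply_moves(delta_rot=[[0,0,0.5],[0,0,0.5],[0,0,0.5],[0,0,0.5],[0,0,0.5],[0,0,0.5],[0,0,0]], xyz=[[0,0,0],[0,0,0],[0,0,0],[0,0,0],[0,0,0],[0,0,0],[0,0,0]], hand=[1,1,1,1,1,1,1])

```text
clock: 6.62
position: [505.3, -278.9, 72.2]
ee_rot: [0.84, -0.543, 0.001, -0.001]
contact_force: [0.8, 3.4, 3.0]
gripper_width: 43.0
grasp_force: 60.3
```

```bash
python3 st.py
```

```text
clock 6.6167
position [ 505.32568126 -278.87090043   72.22922874]
contact_force [0.76466071 3.42685893 2.98051561]
wrist_torque [ 1.06390255 -0.50722611 -0.08086974]
gripper_width 42.978552449862185
grasp_force 60.278520584106445
yaw -65.72346539525442 j6 0.6479084249906378
```

apply_moves(delta_rot=[[0,0,0.5],[0,0,0.5],[0,0,0.5],[0,0,0.5],[0,0,0]], xyz=[[0,0,0],[0,0,0],[0,0,0],[0,0,0],[0,0,0]], hand=[1,1,1,1,1])

```text
clock: 7.08
position: [505.5, -278.8, 71.8]
ee_rot: [0.779, -0.627, 0.001, -0.001]
contact_force: [4.3, 4.4, 1.3]
gripper_width: 42.2
grasp_force: 60.4
```

```bash
python3 st.py
```

```text
clock 7.0833
position [ 505.50360934 -278.84958114   71.79218515]
contact_force [4.30642655 4.40111899 1.32711736]
wrist_torque [ 1.17373849 -1.11205757 -0.04179268]
gripper_width 42.21846823806744
grasp_force 60.41735529899597
yaw -77.6904246439464 j6 0.4390563761865117
```

apply_moves(delta_rot=[[0,0,0.5],[0,0,0.5],[0,0,0.5],[0,0,0.5],[0,0,0]], xyz=[[0,0,0],[0,0,0],[0,0,0],[0,0,0],[0,0,0]], hand=[1,1,1,1,1])

```text
clock: 7.55
position: [505.7, -278.9, 71.5]
ee_rot: [0.711, -0.703, 0.001, -0.001]
contact_force: [4.4, 3.7, -1.2]
gripper_width: 43.2
grasp_force: 60.9
```

```bash
python3 st.py
```

```text
clock 7.55
position [ 505.6752131  -278.87875723   71.45598512]
contact_force [ 4.35038222  3.72434187 -1.22532588]
wrist_torque [ 1.11892323 -1.30394264  1.16030285]
gripper_width 43.16640989599656
grasp_force 60.87847352027893
yaw -89.38497431610047 j6 0.23367324214129673
```

The torque jumped from ~0.05 to 1.16 N m, so the cap is at its stop. Release and rise.

apply_moves(delta_rot=[[0,0,0],[0,0,0],[0,0,0],[0,0,0],[0,0,0],[0,0,0],[0,0,0],[0,0,0],[0,0,0],[0,0,0],[0,0,0],[0,0,0],[0,0,0],[0,0,0],[0,0,0],[0,0,0],[0,0,0]], xyz=[[0,0,0],[0,0,0],[0,0,0],[0,0,0],[0,0,0],[0,0,0],[0,0,0],[0,0,0],[0,0,-0.4],[0,0,-0.8],[0,0,-0.8],[0,0,-0.8],[0,0,-0.8],[0,0,-0.8],[0,0,-0.8],[-0.8,0,-0.8],[-0.8,0,0]], hand=[-1,-1,-1,-1,-1,-1,-1,-1,-1,-1,-1,-1,-1,-1,-1,-1,-1])

```text
clock: 9.02
position: [505.9, -240.1, 226.8]
ee_rot: [0.708, -0.706, 0.004, -0.002]
contact_force: [0.5, 1.0, 0.9]
gripper_width: 85.2
grasp_force: 0.0
```

```bash
python3 st.py
python3 - <<'E'
from h import *
s,p=wrist()
r=nets.look_for('purple_cap',p)[0];print(r)
b=r['bbox'];u,v=int((b[0]+b[2])/2),int((b[1]+b[3])/2)
c=p['frame'][max(0,v-70):v+70,max(0,u-90):u+90,::-1];cv2.imwrite('pics/c1.png',cv2.resize(c,None,fx=4,fy=4,interpolation=cv2.INTER_CUBIC))
p=eyes.get_image('top');c=p['frame'][195:245,340:410,::-1];cv2.imwrite('pics/c2.png',cv2.resize(c,None,fx=8,fy=8,interpolation=cv2.INTER_CUBIC))
E
```

```text
clock 9.0167
position [ 505.94015012 -240.13251145  226.77159249]
contact_force [0.46569779 1.00447863 0.89888143]
wrist_torque [-0.04402072 -0.13006031  0.0280058 ]
gripper_width 85.1687482787185
grasp_force 0.0
yaw -89.82454215544472 j6 0.15482115926255047
{'bbox': [231.4, 100.2, 282.7, 156.3], 'score': 0.86}
```

View pics/c1.png

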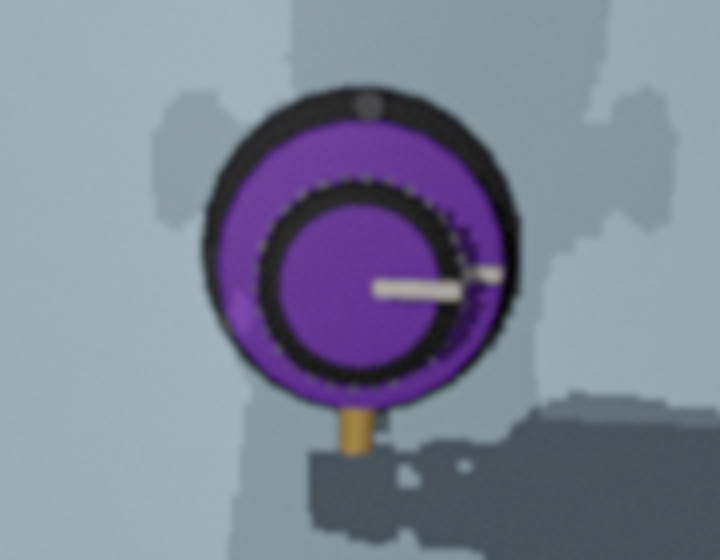

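View pics/c2.png

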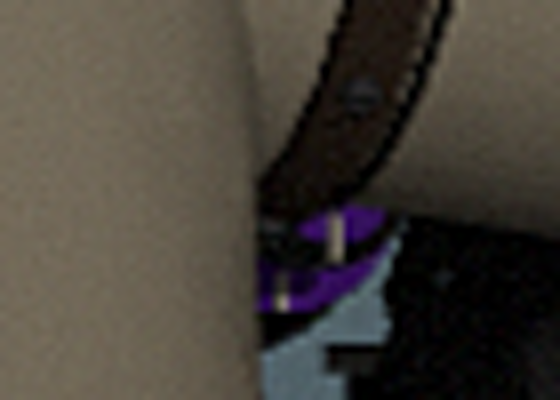

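The cap line (disc centre (360,287), line ending at (460,291)) and collar tick (487,275) point nearly the same way. I'll check the angle numerically.

Run:
```python
from h import *
s,p=wrist()
b=nets.look_for('purple_cap',p)[0]['bbox'];u0,v0=int((b[0]+b[2])/2)-90,int((b[1]+b[3])/2)-70
def onz(u,v,z):
    a=world(p,u,v,0.);d=world(p,u,v,100.)-a
    return (a+d*(z-a[2])/d[2])[:2]
f=p['frame'].astype(int);hsv=cv2.cvtColor(p['frame'],cv2.COLOR_RGB2HSV)
pur=((hsv[...,0]>125)&(hsv[...,0]<150)&(hsv[...,1]>100)).astype(np.uint8)
n,l,st,ce=cv2.connectedComponentsWithStats(pur)
comps=[i for i in range(1,n) if st[i,4]>100];print([(st[i],ce[i]) for i in comps])
wh=((hsv[...,1]<60)&(hsv[...,2]>110)).astype(np.uint8)
wh[:, :u0+85]=0; wh[:,u0+128:]=0; wh[:v0+60]=0; wh[v0+80:]=0
n2,l2,st2,ce2=cv2.connectedComponentsWithStats(wh)
res=[(st2[i],ce2[i]) for i in range(1,n2) if st2[i,4]>3];print(res)
for c in comps:
    cs=cv2.findContours((l==c).astype(np.uint8),cv2.RETR_EXTERNAL,cv2.CHAIN_APPROX_NONE)[0][0][:,0]
    for z in (104,60):
        (x,y),r=cv2.minEnclosingCircle(np.array([onz(u,v,z) for u,v in cs],np.float32));print(c,z,x,y,r)
for i in range(1,n2):
    if st2[i,4]<4: continue
    vs,us=np.nonzero(l2==i)
    for z in (104,60):
        W=np.array([onz(u,v,z) for u,v in zip(us,vs)])
        vx,vy,_,_=cv2.fitLine(W.astype(np.float32),cv2.DIST_L2,0,.01,.01).ravel()
        print(i,z,W.mean(0),'slope deg',np.degrees(np.arctan2(vy,vx)))
```

```text
[(array([ 218,   90,   75,   73, 2058], dtype=int32), array([254.31827017, 120.49659864])), (array([ 234,  111,   42,   43, 1312], dtype=int32), array([253.46570122, 132.07317073]))]
[(array([284, 127,   7,   4,  25], dtype=int32), array([287.08, 128.32])), (array([258, 131,  23,   5, 105], dtype=int32), array([269.32380952, 132.9047619 ]))]
1 104 505.0343322753906 -284.13519287109375 30.916461944580078
1 60 505.2441711425781 -280.2951354980469 36.098106384277344
2 104 505.3242492675781 -279.5708923339844 17.70962905883789
2 60 505.5826416015625 -274.96588134765625 20.67776870727539
1 104 [ 478.17874505 -283.14941247] slope deg -3.2425725
1 60 [ 473.88752987 -279.14414458] slope deg -3.2639322
2 104 [ 492.91897059 -279.26380633] slope deg -0.72697866
2 60 [ 491.09824014 -274.60730481] slope deg -0.7275947
```

```bash
python3 -c "
from bench import arm
print(arm.job_done())"
```

```text
the job is handed in; nothing more can be done
None
```

I screwed the purple cap down to its hard stop (torque jumped to about 1.2 N m, and the white line matches the tick to about 2°), released it, and handed the job in with the green and orange vessels untouched.

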